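# Lock the crank shaft with its setscrew

## Task

Lock the crank shaft of the blue bearing stand: swing the crank until its arm stands straight up, so that the flat of the shaft faces the setscrew on top of the stand. Then fit the red T-handled hex key from its wooden holder into the setscrew and turn it clockwise until the screw is snug on the flat, without over-tightening it. Leave the key standing in the screw and leave the things lying round about alone.

Things in the scene. Friction and masses are not known exactly. Their poses are not given: they have to be found in the camera images.
- stand: blue bearing stand, fixed to the bench: steel foot 100 x 110 x 10 mm, housing 56 mm wide with a round top 88 mm high. Origin: centre of the foot's underside, on the setscrew's axis. Its x axis runs along the horizontal shaft (60 mm above the bench), away from the crank; z is up.
- crank: shaft with one flat, and its crank, turning together about the stand's x axis against 0.06 N m of friction; stays where left, up to 1.5 rad either side of upright. Origin: on the shaft's axis above the stand's origin; x as the stand's; z along the crank arm (60 mm long, 18 wide, 8 thick, 35 to 43 mm before the origin), which is also the way the flat faces. Wanted: z straight up.
- crank_pin (a point): middle of the crank's black round pin (14 mm thick, 40 mm long, fixed to the crank, lying along the crank's x axis), 60 mm from the shaft's axis and 63 mm before the crank's origin (on its -x side). The end of the arm behind it is 20 mm across.
- screw: setscrew on the stand: round head 28 mm across, hexagonal socket 13.5 mm across flats, 12 mm deep. Origin: centre of its mouth; z up; x to a corner. Clockwise from above drives it down 5 mm a rad. Loose at first (about 0.1 N m of friction) for 0.45 to 0.9 rad, then it meets the flat and torque climbs by 0.05 N m each 0.1 rad. 0.17 to 0.21 N m in all is snug, 0.25 over-tight. It holds when let go.
- key_bar (a point): centre of the red cross handle of the loose T-handled hex key (about 0.12 kg). The handle, 70 x 14 x 16 mm, lies along this point's x axis; z points up along the key. Its steel shank, 12 mm across flats, has corners on the x axis; in the screw's socket it has 0.7 mm of play to each side and 0.12 rad either way. The lowest 5 mm taper to half that.
- key_tip (a point): centre of the hex key's lower end, 80 mm below the centre of its handle. On the floor of the screw's socket it is 12 mm below the origin of the screw.
- key_holder: wooden block 50 x 50 x 45 mm, fixed to the bench, with a round hole 37 mm deep and 16 mm wide in which the key stands loosely. Origin: centre of its underside.
- ptfe_tape_mid (a point): centre of a small black roll of tape, 59 mm wide, 19 mm high, lying flat; a bystander.
- dial_gauge_mid (a point): centre of a dial gauge, 126 x 60 x 24 mm; a bystander.
- spanner_2_mid (a point): centre of a small steel spanner, 22 x 150 x 6 mm; a bystander.

How it is judged:
On the way, in this order (a step that is already met when the one before it is completed fails the run):
1. the crank arm stands upright within 0.2 rad, so that the flat faces the setscrew (angle between crank's own z axis and vertical below 0.2 rad), for 0.2 s.
2. the key's end is in the screw's socket, at least 7 mm deep (horizontal distance between key_tip and screw below 0.004 m and z of key_tip in the frame of screw below -0.007 m), for 0.2 s.
3. the screw presses on the flat with more than 7 N (contact force between screw and crank above 7 N), for 0.2 s.
At the end, for the whole second after the job is handed in: The crank arm is upright within 0.12 rad, the screw presses on the shaft's flat with more than 7 N, and the released key stands in the screw's socket, at least 7 mm deep (all of step 2 and angle between crank's own z axis and vertical below 0.12 rad and contact force between screw and crank above 7 N); the robot touches nothing.
It fails at once if the screw is over-tightened: it presses on the shaft with more than 33 N (contact force between screw and crank above 33 N).
It fails at once if a bystander is moved more than 20 mm (distance of any of ptfe_tape_mid, dial_gauge_mid, spanner_2_mid from where it was at the start of the episode above 0.02 m).
It also fails if it takes over 72 s, if anything falls off the work surface, if the arm or the gripper's body presses on something with over 40 N, if the wrist force passes 120 N, or if a joint passes its speed limit or range.

## Robot

A 6-joint arm with a two-finger parallel gripper is mounted at the origin on a cart in front of the work surface, level with it; the furniture and walls round the work are solid. World frame = base frame: x ahead of the robot, y to its left, z up, the work surface at z = 0. Lengths are in m, angles in rad, forces in N, time in s.
With the tool pointing down it reaches from about 0.375 to 0.9 m from the base axis. Payload 3.1 kg.
Tool frame: the origin (TCP) lies at the very end of the fingers, on their centre line; the grasp point (between the pads) lies 19 mm behind it; z points along the fingers, y is the line along which they close (so a half turn about z gives the same grasp; the last joint's range is limited). The gripper opens to 87 mm and grips with 3 to 60 N. Pads are 19 mm wide; open, the fingers measure 117 mm over their backs; the gripper's body (75 mm by 190 mm) begins 51 mm behind the grasp point.
Start: joints at [-1.417, 0.527, 1.433, -0, 1.181, -0.178], TCP at [0.204, -0.591, 0.223] pointing down, gripper open.
Joint ranges: [-3.08, 3.08], [-0.75, 2.2], [0.22, 2.44], [-1.43, 4.57], [0, 2.65], [-2.85, 2.85]. Speed limits (rad/s): [2.79, 2.79, 3.14, 3.14, 3.14, 3.14].

## Interface

Orientations are given as a unit quaternion [x, y, z, w].
In Python, from rig import robot gives the robot as it stands. The module is installed in compiled form; this text tells all that it offers.
- The arm moves only by the tool servo_tool, never from a script. Its argument "rows" is one flat list of numbers, 5 for each row, row after row: the closure, from -1 (fully open) to 1 (shut), so that 0 is half open, then the shift along the tool's x, y, z in m, then the turn about the tool's z in degrees. A call has 1 to 5 rows; each row shifts and turns the commanded pose from where the row before left it, along the tool's axes as they then stand; what a row does not reach is not made up. A row lasts 1/12 s, in which the tool goes at most 41.7 mm and 7.16 degrees, less where a joint would pass 70% of its speed; a pose out of reach is approached as far as the arm can. A call with a gripper value outside its range is refused whole. The fingers move at their own pace and stop on an object; "newtons" is the grip in N (left out, the last holds). Time passes only in rows, so rows that do not move let the fingers close. It gives the time, the measured TCP pose, the force, the opening and the grip force at its end, in the units of the state.
- robot.get_obs(): the state, without advancing time (a new reading comes with each control period).
- robot.camera(name): name is "side" or "top" or "wrist"; returns a dict with "pixels" (420x560x3 uint8, red, green, blue), "intrinsics" (3x3 intrinsics, pixels), "rvec" (rotation vector, rad) and "tvec" (3), from world to camera coordinates, as OpenCV has them; the wrist camera has in their place "mount" (4x4, takes a point from camera to tool coordinates, whose origin is the TCP and whose axes are the flange's). Camera axes: x right, y down, z forward; pixel columns grow to the right and rows downward; lengths in m; the calibration is good to about 2 mm. A picture is of the moment at which its call begins: read the wrist's pose just before it. There is no depth.
- robot.hand_in(): hands the job in; it is judged then, once.
Trained networks look in a picture, given as the dict that the camera call returned (one of the last four; its "shot" number tells which), for a name from the list of things; names that differ only in an ending like _2 or _b are one class to them, and where a whole thing is asked for, a point or a joint stands for the part that bears it (a point fixed in the world has none). Each returns a list of dicts, best first, with "score" (0 to 1); they miss things now and then, are a little off and sometimes report something else, mostly with a low value. They report only what shows in the picture. A call takes as long as a camera call.
- robot.spot_in(picture, query): "at" ([x, y, z] in m, in world coordinates, good to about 4 mm: the middle of the surface that is visible of it).
- robot.outline_of(picture, query): "region" (420x560 bool, what is visible of it).
- robot.place_of(picture, query): "at" ([x, y, z] in m, in world coordinates, good to about 4 mm: a listed point, or the origin of a listed thing).
The state is a dict: "time": time; "q": joint angles; "joint_velocities": joint speeds; "joint_torque": joint torques, N m; "position": TCP position; "tool_rot": TCP orientation; "ft_force": force on the tool from outside, world axes, zero at the start; "moment": the same for the moment, N m; "grip_width": finger opening in m; "grip_force": force on a finger pad.
Only numpy, scipy, OpenCV 4.12 (cv2) and the standard library are available. Lean on these libraries where they do the work, as an engineer would, in place of code of your own. Each camera call takes 0.05 s, during which the arm holds its last target. There are 200 camera calls.

## Working session

There is one attempt and no reset: what is moved stays moved. The work goes in short steps, Python scripts to look and compute and a tool call to move; the robot and the scene stay as the last step left them, time stands still between calls to the robot, and variables do not carry over. Pictures are saved under pics/ and viewed, at most 11 in all, crops included, and the job is handed in when it is done.

Besides the shell and the picture viewer there is one more tool, called after ">>>" in YAML: its name, and indented under it one key for each argument. servo_tool: Moves the arm, as the interface text tells. Its arguments: {"type":"object","properties":{"rows":{"type":"array","items":{"type":"number"}},"newtons":{"type":"number"}},"required":["rows"]}

```bash
mkdir -p pics; cat > h.py <<'E'
from rig import robot
import numpy as np, cv2
def save(p,n): cv2.imwrite(f'pics/{n}.png',p['pixels'][:,:,::-1])
E
python3 - <<'E'
from h import *
o=robot.get_obs();print({k:np.round(v,3).tolist() for k,v in o.items()})
ims=[]
for c in ['top','side']:
    p=robot.camera(c);save(p,c);ims.append(p)
    for n in ['stand','crank','crank_pin','screw','key_bar','key_tip','key_holder','ptfe_tape_mid','dial_gauge_mid','spanner_2_mid']:
        r=robot.place_of(p,n);print(c,n,[(np.round(x['at'],3).tolist(),round(x['score'],2)) for x in r[:2]])
print(robot.get_obs()['time'])
E
```

```text
{'time': 0.0, 'q': [-1.418, 0.528, 1.434, 0.0, 1.181, -0.178], 'joint_velocities': [0.001, 0.001, 0.003, -0.001, -0.001, 0.0], 'joint_torque': [0.001, -44.004, -17.659, 0.063, 0.058, -0.0], 'position': [0.204, -0.59, 0.222], 'tool_rot': [0.986, 0.165, 0.0, -0.001], 'ft_force': [-0.2, 0.511, 0.717], 'moment': [0.01, 0.014, -0.025], 'grip_force': 0.0, 'grip_width': 0.087}
top stand [([0.614, -0.29, 0.004], 0.64)]
top crank []
top crank_pin [([0.558, -0.334, 0.107], 0.6)]
top screw [([0.614, -0.292, 0.112], 0.59)]
top key_bar [([0.416, -0.304, 0.087], 0.72), ([0.612, -0.29, 0.004], 0.44)]
top key_tip [([0.615, -0.29, 0.003], 0.29)]
top key_holder [([0.419, -0.307, -0.0], 0.73)]
top ptfe_tape_mid [([0.729, -0.235, 0.01], 0.97)]
top dial_gauge_mid [([0.306, -0.324, 0.01], 0.61)]
top spanner_2_mid [([0.252, -0.289, 0.005], 0.75)]
side stand [([0.615, -0.294, -0.002], 0.65)]
side crank [([0.612, -0.293, 0.061], 0.71)]
side crank_pin [([0.558, -0.336, 0.111], 0.73)]
side screw [([0.616, -0.294, 0.113], 0.65), ([0.558, -0.334, 0.111], 0.35)]
side key_bar [([0.418, -0.309, 0.089], 0.7)]
side key_tip []
side key_holder [([0.419, -0.304, 0.004], 0.79)]
side ptfe_tape_mid [([0.614, -0.292, 0.062], 0.54)]
side dial_gauge_mid [([0.3, -0.322, 0.013], 0.56)]
side spanner_2_mid [([0.248, -0.292, 0.001], 0.48)]
1.1
```

View pics/top.png

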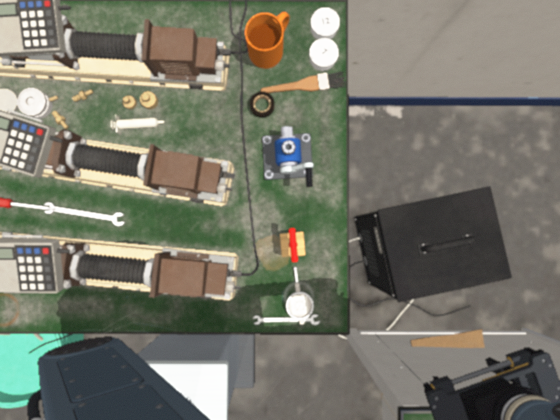

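View pics/side.png

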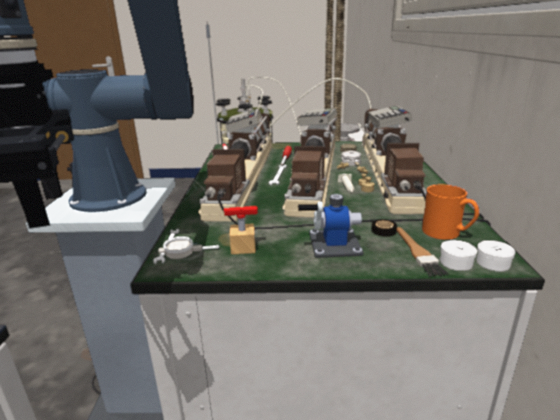

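The top view shows the stand at (288,150), with the crank pin at (309,175) leaning to −y. The key handle is at (293,245), lying along world x. The networks' results match both pictures. Next I move above the work to look with the wrist camera.

>>> servo_tool:
  rows: [-1, 0.036, -0.015, -0.01, 0, -1, 0.036, -0.015, -0.01, 0, -1, 0.036, -0.015, -0.01, 0, -1, 0.036, -0.015, -0.01, 0, -1, 0.036, -0.015, -0.01, 0]

```text
time: 1.52
position: [0.3503, -0.4601, 0.2731]
tool_rot: [0.986, 0.165, 0.0, 0.0]
ft_force: [0.3, 0.2, 0.4]
grip_width: 0.0868
grip_force: 0.0
```

>>> servo_tool:
  rows: [-1, 0.036, -0.015, -0.01, 0, -1, 0.036, -0.015, -0.01, 0, -1, 0.036, -0.015, -0.01, 0, -1, 0.036, -0.015, -0.01, 0, -1, 0, 0, 0, 0]

```text
time: 1.93
position: [0.4714, -0.3532, 0.3151]
tool_rot: [0.986, 0.169, 0.003, 0.001]
ft_force: [0.1, -0.9, -0.0]
grip_width: 0.0871
grip_force: 0.0
```

```bash
cat >> h.py <<'E'
from scipy.spatial.transform import Rotation as R
def st():
    o=robot.get_obs(); x=R.from_quat(o['tool_rot']).as_matrix()
    print('t',round(o['time'],2),'pos',np.round(o['position'],4),'yaw',round(np.degrees(np.arctan2(x[1,0],x[0,0])),2),'z',np.round(x[:,2],3),'F',np.round(o['ft_force'],1),'M',np.round(o['moment'],3),'w',round(o['grip_width'],4),'gf',round(o['grip_force'],1),'q',np.round(o['q'],2))
    return o
def wcam():
    o=robot.get_obs(); p=robot.camera('wrist')
    T=np.eye(4);T[:3,:3]=R.from_quat(o['tool_rot']).as_matrix();T[:3,3]=o['position']
    p['T']=T@np.array(p['mount']) # cam->world
    return p
def ray(p,uv,z):
    "pixel -> world point on plane z"
    T=p['T'] if 'T' in p else np.linalg.inv(np.r_[np.c_[cv2.Rodrigues(np.array(p['rvec'],float))[0],np.ravel(p['tvec'])],[[0,0,0,1]]])
    d=T[:3,:3]@np.linalg.solve(np.array(p['intrinsics']),np.r_[uv,1.]); c=T[:3,3]
    return c+d*(z-c[2])/d[2]
def places(p,names):
    for n in names:
        print(n,[(np.round(x['at'],4).tolist(),round(x['score'],2)) for x in robot.place_of(p,n)[:2]])
E
python3 - <<'E'
from h import *
st();p=wcam();save(p,'w1');print(np.round(p['mount'],3),p['intrinsics'])
places(p,['stand','crank','crank_pin','screw','key_bar','key_holder'])
E
```

```text
t 1.93 pos [ 0.4714 -0.3532  0.3151] yaw 19.41 z [ 0.006 -0.001 -1.   ] F [ 0.1 -0.9 -0. ] M [-0.071  0.005 -0.006] w 0.0871 gf 0.0 q [-0.83  0.38  1.41  0.    1.34  0.4 ]
[[ 0.    -0.963 -0.27   0.073]
 [ 1.     0.    -0.001  0.   ]
 [ 0.001 -0.27   0.963 -0.162]
 [ 0.     0.     0.     1.   ]] [[317.5813501    0.         278.48287037]
 [  0.         317.5813501  209.26635293]
 [  0.           0.           1.        ]]
stand [([0.6145, -0.2939, 0.0021], 0.69), ([0.4141, -0.3058, 0.0871], 0.46)]
crank []
crank_pin [([0.5544, -0.3322, 0.1051], 0.85)]
screw [([0.6148, -0.293, 0.1131], 0.77)]
key_bar [([0.4124, -0.3048, 0.0895], 0.63)]
key_holder [([0.4187, -0.3051, -0.0029], 0.95)]
```

View pics/w1.png

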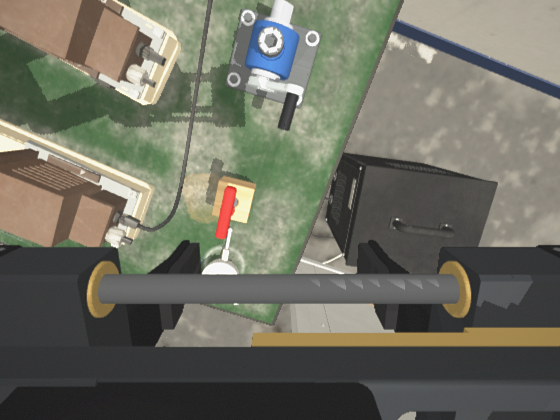

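The wrist view shows the screw at (271,41), the foot bolts at (248,18), (312,38), (234,79) and (300,98), the black pin around (289,110), and the red handle from (232,190) to (222,236). I'll get yaws from these.

```bash
python3 - <<'E'
from h import *
p=wcam()
b=[ray(p,u,.013)[:2] for u in [(248,18),(312,38),(234,79),(300,98)]]
print(np.round(b,4), 'ctr',np.mean(b,0))
for d in (b[0]-b[2],b[1]-b[3]): print(np.degrees(np.arctan2(d[1],d[0])),np.linalg.norm(d))
d=b[0]-b[1];print(np.degrees(np.arctan2(d[1],d[0]))-90,np.linalg.norm(d))
hsv=cv2.cvtColor(p['pixels'],cv2.COLOR_RGB2HSV)
m=((hsv[...,0]<8)|(hsv[...,0]>172))&(hsv[...,1]>170)&(hsv[...,2]>90)
m[:170]=0;m[250:]=0;m[:,:200]=0;m[:,260:]=0
def an(m,z):
    v,u=np.nonzero(m);P=np.array([ray(p,(a,c),z)[:2] for a,c in zip(u,v)])
    (c,s,a)=cv2.minAreaRect(P.astype(np.float32)*1000);w=np.linalg.eigh(np.cov(P.T))[1][:,1]
    print(len(u),np.round(P.mean(0),4),'rect',np.round(c,1),np.round(s,1),round(a,1),'pca',np.degrees(np.arctan2(w[1],w[0])))
an(m,.095)
for n,z in [('key_bar',.095),('crank_pin',.112)]:
    for r in robot.outline_of(p,n)[:2]: print(n,r['score']);an(r['region'],z)
g=p['pixels'].astype(int).max(2)<45; g[:90]=0;g[132:]=0;g[:,:275]=0;g[:,303:]=0
an(g,.112)
c=p['pixels'][0:130,215:335];cv2.imwrite('pics/c1.png',cv2.resize(c[:,:,::-1],None,fx=5,fy=4.6,interpolation=2))
E
```

```text
[[ 0.6411 -0.2563]
 [ 0.646  -0.3424]
 [ 0.5651 -0.2603]
 [ 0.5711 -0.3529]] ctr [ 0.6058284  -0.30295522]
3.0107549317111073 0.07610365455014866
7.953750091044166 0.07557879257919202
3.2413661148664517 0.08631280147978386
494 [ 0.4139 -0.3034] rect [ 414.9 -304.3] [68.9 16.3] 6.1 pca -174.7030114234539
key_bar 0.58
717 [ 0.4163 -0.3039] rect [ 415.2 -305.2] [70.7 19.5] 5.3 pca -175.7092673715479
crank_pin 0.64
1400 [ 0.5758 -0.3186] rect [ 590.3 -313.9] [ 58.9 112.5] 89.6 pca -155.58908704769627Traceback (most recent call last):
  File "<stdin>", line 18, in <module>
  File "<stdin>", line 12, in an
cv2.error: OpenCV(4.12.0) /io/opencv/modules/imgproc/src/convhull.cpp:143: error: (-215:Assertion failed) total >= 0 && (depth == CV_32F || depth == CV_32S) in function 'convexHull'
```

>>> servo_tool:
  rows: [-1, 0.028, 0.003, 0.028, 0, -1, 0.028, 0.003, 0.028, 0, -1, 0.027, 0.002, 0.028, 0, -1, 0, 0, 0, 7.1, -1, 0, 0, 0, 7.1]

```text
time: 2.85
position: [0.5468, -0.3371, 0.225]
tool_rot: [0.999, 0.04, -0.002, -0.002]
ft_force: [-0.9, 0.9, 1.0]
grip_width: 0.0869
grip_force: 0.0
```

>>> servo_tool:
  rows: [-1, 0, 0, 0, 0, -1, 0, 0, 0, 0]

```text
time: 3.02
position: [0.5468, -0.3387, 0.2283]
tool_rot: [0.999, 0.043, -0.0, -0.0]
ft_force: [-0.1, -0.6, -0.0]
grip_width: 0.0871
grip_force: 0.0
```

```bash
python3 - <<'E'
from h import *
st();p=wcam();save(p,'w2');st()
np.savez('w2.npz',T=p['T'],K=p['intrinsics'],px=p['pixels'])
places(p,['stand','crank','crank_pin','screw'])
E
```

```text
t 3.02 pos [ 0.5468 -0.3387  0.2283] yaw 4.95 z [-0.  0. -1.] F [-0.1 -0.6 -0. ] M [-0.029  0.064 -0.002] w 0.0871 gf 0.0 q [-0.73  0.55  1.38 -0.    1.22  0.76]
t 3.07 pos [ 0.5468 -0.3388  0.2287] yaw 4.93 z [ 0. -0. -1.] F [-0.4 -0.2 -0.3] M [ 0.018 -0.03  -0.02 ] w 0.0871 gf 0.0 q [-0.73  0.55  1.38 -0.    1.22  0.76]
stand [([0.6166, -0.2947, 0.0029], 0.94)]
crank []
crank_pin [([0.5575, -0.3364, 0.1063], 0.8)]
screw [([0.6169, -0.2933, 0.1132], 0.65)]
```

View pics/w2.png

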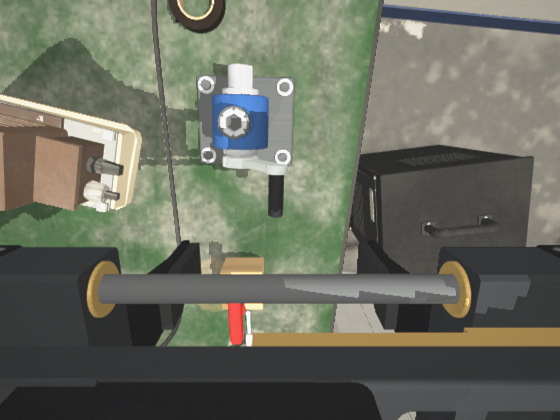

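The wrist view shows the stand nearly aligned with the tool: screw at (234,122), bolts at (206,84), (285,87), (208,156) and (282,157), pin from (278,172) to (275,214).

```bash
python3 - <<'E'
from h import *
z=np.load('w2.npz');p={'T':z['T'],'intrinsics':z['K']}
b=[ray(p,u,.013)[:2] for u in [(206,84),(285,87),(208,156),(282,157)]]
print(np.round(b,4), 'ctr',np.mean(b,0))
for d in (b[0]-b[2],b[1]-b[3]): print(np.degrees(np.arctan2(d[1],d[0])),np.linalg.norm(d))
for d in (b[0]-b[1],b[2]-b[3]): print(np.degrees(np.arctan2(d[1],d[0]))-90,np.linalg.norm(d))
print('screw',ray(p,(234,122),.112)); a=ray(p,(278,172),.117);c=ray(p,(275,214),.117);print('pin',a,c)
px=z['px'];c=px[60:220,180:310];cv2.imwrite('pics/c2.png',cv2.resize(c[:,:,::-1],None,fx=4.5,fy=3.7,interpolation=2))
for cc,n in [((1),'')]:
    c=px[105:140,215:255];cv2.imwrite('pics/c3.png',cv2.resize(c[:,:,::-1],None,fx=16,fy=16,interpolation=2))
E
```

```text
[[ 0.6515 -0.2488]
 [ 0.656  -0.3365]
 [ 0.5723 -0.2531]
 [ 0.5787 -0.3401]] ctr [ 0.61460333 -0.29462406]
3.1270927686263565 0.07932439587553952
2.6564147245744714 0.07738649968858458
2.9167660815787855 0.08777160092012674
4.19108817486962 0.0871503223597571
screw [ 0.61521376 -0.2950821   0.112     ]
pin [ 0.5769344  -0.33567309  0.117     ] [ 0.53898175 -0.33624972  0.117     ]
```

View pics/c3.png

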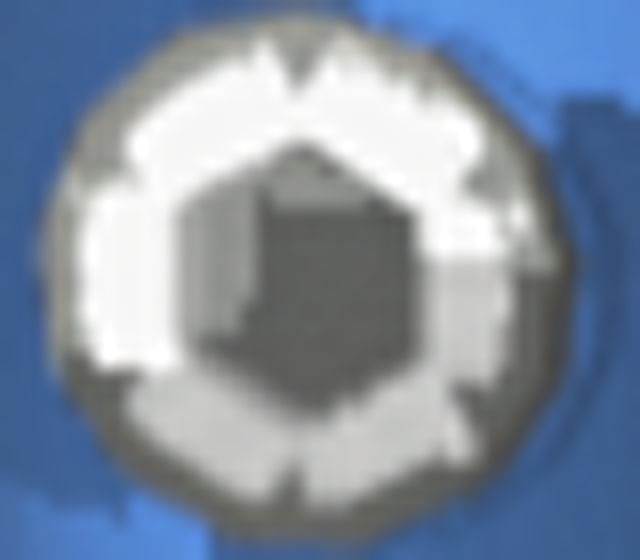

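The socket's corners lie along tool x, at about 5–6° yaw. That matches the key handle's yaw, so the key should go straight in. First I grasp the crank pin.

>>> servo_tool:
  rows: [-1, 0.01, -0.002, 0.03, 1, -0.5, 0, 0, 0.035, 0, -0.5, 0, 0, 0.035, 0, -0.5, 0, 0, 0.03, 0, -0.5, 0, 0, 0.009, 0]
  newtons: 8

```text
time: 3.68
position: [0.554, -0.3333, 0.085]
tool_rot: [0.999, 0.034, -0.003, -0.003]
ft_force: [-0.8, 0.0, -1.0]
grip_width: 0.0695
grip_force: 0.0
```

>>> servo_tool:
  rows: [1, 0, 0, 0, 0, 1, 0, 0, 0, 0, 1, 0, 0, 0, 0, 1, 0, 0, 0, 0, 1, 0, 0, 0, 0]
  newtons: 8

```text
time: 4.1
position: [0.5579, -0.3363, 0.0918]
tool_rot: [0.999, 0.033, 0.001, 0.001]
ft_force: [0.6, 0.3, -0.3]
grip_width: 0.0398
grip_force: 0.0
```

```bash
python3 -c "
from h import *
st()"
```

```text
t 4.1 pos [ 0.5579 -0.3363  0.0918] yaw 3.82 z [ 0.003 -0.003 -1.   ] F [ 0.6  0.3 -0.3] M [0.025 0.01  0.028] w 0.0398 gf 0.0 q [-0.71  0.72  1.47  0.    0.95  0.79]
```

>>> servo_tool:
  rows: [1, 0, 0, 0, 0, 1, 0, 0, 0, 0, 1, 0, 0, 0, 0, 1, 0, 0, 0, 0, 1, 0, 0, 0, 0]

```text
time: 4.52
position: [0.5569, -0.3353, 0.0897]
tool_rot: [0.999, 0.033, 0.0, -0.0]
ft_force: [-0.0, 0.4, 0.8]
grip_width: 0.0131
grip_force: 8.0
```

>>> servo_tool:
  rows: [1, 0, 0, 0, 0, 1, 0, 0, 0, 0, 1, 0, 0, 0, 0, 1, 0, 0, 0, 0, 1, 0, 0, 0, 0]

```text
time: 4.93
position: [0.5569, -0.3354, 0.0896]
tool_rot: [0.999, 0.033, 0.0, -0.0]
ft_force: [0.1, 0.3, 0.6]
grip_width: 0.0139
grip_force: 8.0
```

```bash
python3 -c "
from h import *
st()"
```

```text
t 4.93 pos [ 0.5569 -0.3354  0.0896] yaw 3.81 z [ 0.  0. -1.] F [0.1 0.3 0.6] M [0.104 0.035 0.021] w 0.0139 gf 8.0 q [-0.71  0.72  1.47  0.    0.95  0.79]
```

The fingers hold the pin at 13.9 mm. Now I swing it along its arc to upright.

>>> servo_tool:
  rows: [1, 0, -0.0066, -0.0045, 0, 1, 0, -0.0071, -0.0036, 0, 1, 0, -0.0075, -0.0026, 0, 1, 0, -0.0078, -0.0016, 0, 1, 0, -0.008, -0.0005, 0]

```text
time: 5.35
position: [0.5551, -0.2986, 0.1037]
tool_rot: [0.999, 0.033, 0.001, 0.001]
ft_force: [-0.7, -3.2, 2.9]
grip_width: 0.0134
grip_force: 8.0
```

>>> servo_tool:
  rows: [1, 0, 0, 0, 0, 1, 0, 0, 0, 0, 1, 0, 0, 0, 0, 1, 0, 0, 0, 0]

```text
time: 5.68
position: [0.5548, -0.2965, 0.1032]
tool_rot: [0.999, 0.033, 0.0, -0.001]
ft_force: [-0.9, 1.4, 8.6]
grip_width: 0.0135
grip_force: 8.0
```

```bash
python3 - <<'E'
from h import *
o=st();z=np.radians(4)
r=np.array(o['position'])[:2]-[.6152,-.2947]
for y in (3,4,5): print(y,-np.sin(np.radians(y))*r[0]+np.cos(np.radians(y))*r[1])
p=robot.camera('side');save(p,'s2');places(p,['crank','crank_pin','screw','stand'])
E
```

```text
t 5.68 pos [ 0.5548 -0.2965  0.1032] yaw 3.81 z [ 0.001  0.002 -1.   ] F [-0.9  1.4  8.6] M [ 0.258 -0.001  0.025] w 0.0135 gf 8.0 q [-0.67  0.68  1.52  0.    0.94  0.83]
3 0.0013224352861065274
4 0.00237651532902379
5 0.00342987146235001
crank []
crank_pin [([0.5547, -0.296, 0.121], 0.64)]
screw [([0.6139, -0.2894, 0.1149], 0.54), ([0.3007, -0.3159, 0.0148], 0.34)]
stand [([0.6137, -0.2948, -0.0008], 0.62), ([0.2491, -0.2921, 0.0039], 0.52)]
```

>>> servo_tool:
  rows: [1, 0, 0.0015, 0, 0, 1, 0, 0, 0, 0, -0.3, 0, 0, 0, 0, -0.3, 0, 0, 0, 0, -0.3, 0, 0, 0, 0]

```text
time: 6.35
position: [0.5538, -0.2986, 0.1015]
tool_rot: [0.999, 0.033, -0.001, -0.001]
ft_force: [0.3, -1.1, -0.0]
grip_width: 0.0261
grip_force: 0.0
```

>>> servo_tool:
  rows: [-0.3, 0, 0, 0, 0, -0.3, 0, 0, 0, 0, -0.3, 0, 0, -0.015, 0, -0.3, 0, 0, -0.025, 0, -0.3, 0, 0, -0.04, 0]

```text
time: 6.77
position: [0.5518, -0.298, 0.1789]
tool_rot: [0.999, 0.033, -0.004, -0.003]
ft_force: [0.5, 0.2, -0.1]
grip_width: 0.0544
grip_force: 0.0
```

>>> servo_tool:
  rows: [-0.3, -0.02, 0, -0.025, 0, -0.3, -0.03, 0, 0, 0, -0.3, 0, 0, 0, 0, -0.3, 0, 0, 0, 0, -0.3, 0, 0, 0, 0]

```text
time: 7.18
position: [0.5047, -0.3033, 0.2071]
tool_rot: [0.999, 0.033, 0.0, -0.0]
ft_force: [-0.2, -0.2, -0.5]
grip_width: 0.0565
grip_force: 0.0
```

```bash
python3 - <<'E'
from h import *
st();p=wcam();save(p,'w3')
np.savez('w3.npz',T=p['T'],K=p['intrinsics'],px=p['pixels'])
places(p,['stand','crank','crank_pin','screw','key_bar','key_holder'])
E
```

```text
t 7.18 pos [ 0.5047 -0.3033  0.2071] yaw 3.78 z [ 0.  0. -1.] F [-0.2 -0.2 -0.5] M [ 0.063 -0.035  0.009] w 0.0565 gf 0.0 q [-0.73  0.5   1.54  0.    1.1   0.77]
stand [([0.6179, -0.2926, -0.0009], 0.75)]
crank []
crank_pin []
screw [([0.6136, -0.2927, 0.1113], 0.83), ([0.4147, -0.3079, 0.0072], 0.56)]
key_bar [([0.4132, -0.3059, 0.0882], 0.8)]
key_holder [([0.4197, -0.3064, -0.0014], 0.59)]
```

View pics/w3.png

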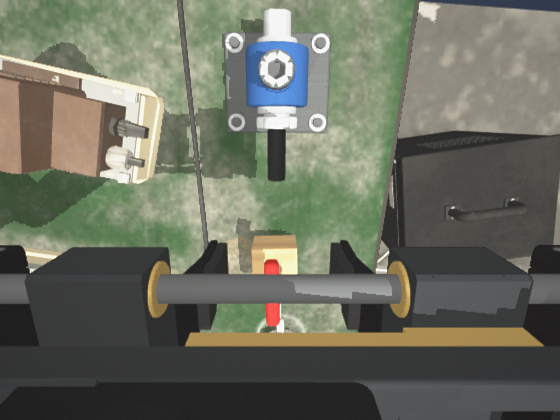

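The crank is upright: the pin (277,155), screw (277,68) and shaft end (277,18) are all in one column. Next I measure the key's position and lean.

>>> servo_tool:
  rows: [-0.3, -0.038, 0, 0, 0, -0.3, -0.038, 0, 0, 0, -0.3, -0.038, 0, 0.002, 0, -0.3, 0, 0, 0, 0, -0.3, 0, 0, 0, 0]

```text
time: 7.95
position: [0.3895, -0.3107, 0.2053]
tool_rot: [0.999, 0.032, -0.0, -0.0]
ft_force: [0.6, -0.3, 0.6]
grip_width: 0.0566
grip_force: 0.0
```

```bash
python3 - <<'E'
from h import *
z=np.load('w3.npz');w={'T':z['T'],'intrinsics':z['K']}
b=[ray(w,u,.013)[:2] for u in [(235,43),(320,43),(236,123),(317,123)]]
print('bolts',np.mean(b,0),'screw',ray(w,(276.5,68),.113),'pin',ray(w,(277,130),.127),ray(w,(277,180),.127))
st();p=wcam();save(p,'w4')
np.savez('w4.npz',T=p['T'],K=p['intrinsics'],px=p['pixels'])
places(p,['key_bar','key_holder','key_tip'])
def red(p):
    hsv=cv2.cvtColor(p['pixels'],cv2.COLOR_RGB2HSV)
    m=(((hsv[...,0]<8)|(hsv[...,0]>172))&(hsv[...,1]>150)&(hsv[...,2]>60)).astype(np.uint8)
    n,l,s,c=cv2.connectedComponentsWithStats(m)
    for i in range(1,n):
        if s[i][4]>60: print(i,s[i],c[i])
    return l
l=red(p)
s=robot.camera('side');save(s,'s3');places(s,['key_bar','key_holder'])
ls=red(s)
np.savez('l.npz',l=l,ls=ls,rv=s['rvec'],tv=s['tvec'],K=s['intrinsics'])
a=cv2.resize(s['pixels'][190:260,205:285],None,fx=7,fy=7,interpolation=2)
b=cv2.resize(p['pixels'],None,fx=1,fy=1)
cv2.imwrite('pics/s3c.png',a[:,:,::-1])
E
```

```text
bolts [ 0.61399775 -0.29441241] screw [ 0.61510424 -0.29450515  0.113     ] pin [ 0.57087511 -0.29781562  0.127     ] [ 0.53355423 -0.30023357  0.127     ]
t 7.95 pos [ 0.3895 -0.3107  0.2053] yaw 3.66 z [-0.001  0.001 -1.   ] F [ 0.6 -0.3  0.6] M [ 0.018 -0.049 -0.011] w 0.0566 gf 0.0 q [-0.9   0.38  1.76  0.    1.    0.61]
key_bar [([0.4117, -0.3021, 0.0891], 0.67)]
key_holder [([0.4208, -0.307, -0.002], 0.97)]
key_tip [([0.4143, -0.3071, 0.0074], 0.55)]
1 [ 262  137   20   80 1244] [271.12861736 176.03456592]
key_bar [([0.4115, -0.3038, 0.0913], 0.85)]
key_holder [([0.4177, -0.3088, 0.004], 0.95)]
1 [283 146   9  11  64] [287.203125 150.75    ]
2 [222 205  35  13 283] [239.60070671 210.54770318]
```

View pics/w4.png

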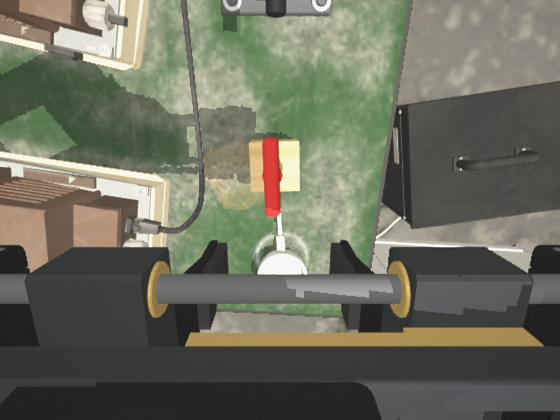

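View pics/s3c.png

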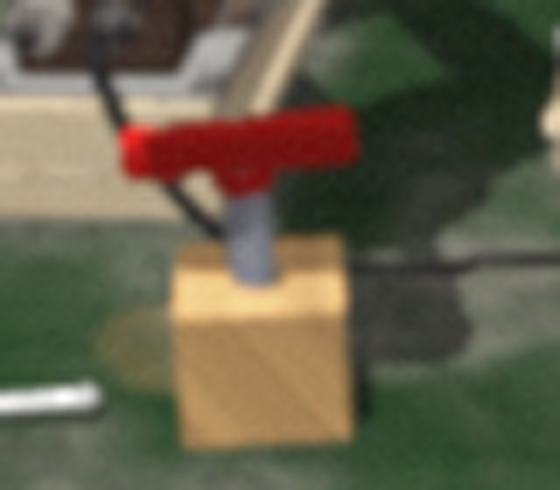

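The wrist view shows the handle from (270,140) to (273,213). In the side crop the key leans toward −x. I'll quantify the lean.

```bash
python3 - <<'E'
from h import *
z=np.load('l.npz');w4=np.load('w4.npz')
M=np.linalg.inv(np.r_[np.c_[cv2.Rodrigues(z['rv'].astype(float).ravel())[0],z['tv'].ravel()],[[0,0,0,1]]]);C=M[:3,3]
def ry(uv,y):
    d=M[:3,:3]@np.linalg.solve(z['K'],np.r_[uv,1.]);return C+d*(y-C[1])/d[1]
v,u=np.nonzero(z['ls']==2)
P=np.array([ry((a,b),-.305) for a,b in zip(u,v)])[:,[0,2]]
print('side bar',P.mean(0),P.min(0),P.max(0));e=np.linalg.eigh(np.cov(P.T))[1][:,1];print('pitch deg',np.degrees(np.arctan(e[1]/e[0])))
f=lambda a,b:ry((205+a/7,190+b/7),-.305)
t,b=f(250,195),f(258,275);print('shank',t,b,'lean',(b[0]-t[0])/(t[2]-b[2]))
l,r=f(175,300),f(183,445);print('block left edge',l,r)
p={'T':w4['T'],'intrinsics':w4['K']}
v,u=np.nonzero(w4 is not None and (z['l']==1))
Q=np.array([ray(p,(a,b),.096)[:2] for a,b in zip(u,v)]);e=np.linalg.eigh(np.cov(Q.T))[1][:,1]
print('wrist bar',Q.mean(0),Q.min(0),Q.max(0),'yaw',np.degrees(np.arctan(e[1]/e[0])))
E
```

```text
side bar [0.41739853 0.08740793] [0.38080536 0.07265018] [0.45135557 0.09967522]
pitch deg 4.881648466246812
shank [ 0.41865604 -0.305       0.07064683] [ 0.41935299 -0.305       0.04386933] lean 0.026027708276181057
block left edge [ 0.39358036 -0.305       0.03578505] [ 0.39224355 -0.305      -0.0149883 ]
wrist bar [ 0.41570246 -0.3026083 ] [ 0.38005578 -0.31141043] [ 0.44891088 -0.29334335] yaw 5.134160036408528
```

>>> servo_tool:
  rows: [-0.3, 0.025, -0.005, 0.025, -1.4, -0.3, 0, 0, 0.035, 0, -0.3, 0, 0, 0.035, 0, -0.3, 0, 0, 0.03, 0, -0.3, 0, 0, 0.011, 0]
  newtons: 4

```text
time: 8.72
position: [0.4144, -0.3021, 0.0655]
tool_rot: [0.999, 0.046, -0.002, -0.003]
ft_force: [-1.0, 0.1, 0.1]
grip_width: 0.0568
grip_force: 0.0
```

>>> servo_tool:
  rows: [1, 0, 0, 0, 0, 1, 0, 0, 0, 0, 1, 0, 0, 0, 0, 1, 0, 0, 0, 0, 1, 0, 0, 0, 0]
  newtons: 4

```text
time: 9.13
position: [0.4162, -0.305, 0.0707]
tool_rot: [0.999, 0.046, 0.001, 0.001]
ft_force: [-0.2, 0.1, -0.8]
grip_width: 0.0308
grip_force: 0.0
```

>>> servo_tool:
  rows: [1, 0, 0, 0, 0, 1, 0, 0, 0, 0, 1, 0, 0, 0, 0, 1, 0, 0, 0, 0, 1, 0, 0, 0, 0]

```text
time: 9.55
position: [0.4157, -0.3045, 0.0698]
tool_rot: [0.999, 0.045, 0.0, 0.0]
ft_force: [-0.1, -0.1, 3.5]
grip_width: 0.014
grip_force: 4.0
```

```bash
python3 -c "
from h import *
st()"
```

```text
t 9.55 pos [ 0.4157 -0.3045  0.0698] yaw 5.21 z [ 0.001 -0.001 -1.   ] F [-0.1 -0.1  3.5] M [0.033 0.068 0.003] w 0.014 gf 4.0 q [-0.85  0.63  1.83 -0.    0.68  0.63]
```

>>> servo_tool:
  rows: [1, 0.0022, 0, 0, 0, 1, 0.0022, 0, 0, 0, 1, 0.0022, 0, 0, 0, 1, 0, 0, 0, 0, 1, 0, 0, 0, 0]

```text
time: 9.97
position: [0.4224, -0.3038, 0.0693]
tool_rot: [0.999, 0.046, 0.0, 0.0]
ft_force: [0.1, -1.0, 3.0]
grip_width: 0.0139
grip_force: 4.0
```

```bash
cat >> h.py <<'E'
def pitch(y):
    s=robot.camera('side');M=np.linalg.inv(np.r_[np.c_[cv2.Rodrigues(np.array(s['rvec'],float).ravel())[0],np.ravel(s['tvec'])],[[0,0,0,1]]]);C=M[:3,3]
    def ry(uv):
        d=M[:3,:3]@np.linalg.solve(s['intrinsics'],np.r_[uv,1.]);return C+d*(y-C[1])/d[1]
    hsv=cv2.cvtColor(s['pixels'],cv2.COLOR_RGB2HSV)
    m=(((hsv[...,0]<8)|(hsv[...,0]>172))&(hsv[...,1]>150)&(hsv[...,2]>60)).astype(np.uint8);m[:155]=0
    n,l,st_,c=cv2.connectedComponentsWithStats(m)
    for i in range(1,n):
        if st_[i][4]<25: continue
        v,u=np.nonzero(l==i);P=np.array([ry((a,b)) for a,b in zip(u,v)])[:,[0,2]];e=np.linalg.eigh(np.cov(P.T))[1][:,1]
        print('red',st_[i],P.mean(0).round(4),P.min(0).round(4),P.max(0).round(4),'pitch',np.degrees(np.arctan(e[1]/e[0])).round(1))
    return s
E
python3 - <<'E'
from h import *
st();s=pitch(-.305);save(s,'s4')
E
```

```text
t 9.97 pos [ 0.4224 -0.3038  0.0693] yaw 5.22 z [ 0.001 -0.    -1.   ] F [ 0.1 -1.   3. ] M [-0.003 -0.037 -0.031] w 0.0139 gf 4.0 q [-0.84  0.63  1.82  0.    0.69  0.64]
red [225 207  13   8  83] [0.3999 0.0879] [0.3869 0.0799] [0.4126 0.0959] pitch 5.8
red [248 206  12   9  94] [0.4451 0.0877] [0.4345 0.0789] [0.4574 0.0974] pitch -21.7
```

The key is upright, with the handle level and centred at x = 0.422. Now I grip firmly, lift, and carry it over the screw.

>>> servo_tool:
  rows: [1, 0, 0, 0, 0, 1, 0, 0, 0, 0, 1, 0, 0, -0.02, 0, 1, 0, 0, -0.03, 0, 1, 0, 0, -0.03, 0]
  newtons: 25

```text
time: 10.43
position: [0.4208, -0.3025, 0.1487]
tool_rot: [0.999, 0.045, -0.002, -0.002]
ft_force: [0.1, -1.0, -1.3]
grip_width: 0.0131
grip_force: 25.0
```

>>> servo_tool:
  rows: [1, 0, 0, -0.035, 0, 1, 0, 0, -0.035, 0, 1, 0.02, 0, 0, 0, 1, 0.03, 0.0015, 0, 0, 1, 0.03, 0.0015, 0, 0]

```text
time: 10.85
position: [0.5018, -0.2989, 0.2198]
tool_rot: [0.999, 0.045, -0.0, -0.0]
ft_force: [1.1, -1.5, -2.2]
grip_width: 0.0139
grip_force: 25.0
```

>>> servo_tool:
  rows: [1, 0.035, 0.0015, 0, 0, 1, 0.035, 0.0015, 0, 0, 1, 0.025, 0.0015, 0, 0, 1, 0.018, 0, 0, 0, 1, 0, 0, 0, 0]

```text
time: 11.27
position: [0.6177, -0.2925, 0.2176]
tool_rot: [0.999, 0.047, 0.0, -0.0]
ft_force: [0.2, -0.5, -2.5]
grip_width: 0.0137
grip_force: 25.0
```

>>> servo_tool:
  rows: [1, 0, 0, 0, 0, 1, 0, 0, 0, 0]

```text
time: 11.43
position: [0.6132, -0.293, 0.218]
tool_rot: [0.999, 0.045, -0.002, -0.001]
ft_force: [-0.2, 1.1, -1.4]
grip_width: 0.0134
grip_force: 25.0
```

```bash
python3 - <<'E'
from h import *
st();s=pitch(-.294);save(s,'s5');places(s,['key_bar','key_tip','screw','crank_pin'])
p=wcam();places(p,['key_bar','key_tip','screw','crank_pin']);st();save(p,'w5')
p=robot.camera('top');places(p,['key_bar','screw','crank_pin'])
b=cv2.resize(s['pixels'][140:250,280:380],None,fx=5.5,fy=5.4,interpolation=2);cv2.imwrite('pics/s5c.png',b[:,:,::-1])
E
```

```text
t 11.43 pos [ 0.6132 -0.293   0.218 ] yaw 5.21 z [-0.004  0.002 -1.   ] F [-0.2  1.1 -1.4] M [0.036 0.067 0.01 ] w 0.0134 gf 25.0 q [-0.61  0.61  1.28 -0.    1.25  0.87]
key_bar [([0.6108, -0.2957, 0.2373], 0.7), ([0.555, -0.2971, 0.1206], 0.7)]
key_tip [([0.6069, -0.2948, 0.1578], 0.55)]
screw [([0.6177, -0.294, 0.1144], 0.67), ([0.2497, -0.2888, 0.0023], 0.23)]
crank_pin [([0.5539, -0.2962, 0.1213], 0.6)]
key_bar [([0.6094, -0.294, 0.2391], 0.96)]
key_tip []
screw [([0.6149, -0.2908, 0.1119], 0.9)]
crank_pin []
t 11.93 pos [ 0.6147 -0.2937  0.2196] yaw 5.19 z [ 0. -0. -1.] F [-1.2  0.3 -1.8] M [-0.001  0.037 -0.002] w 0.0135 gf 25.0 q [-0.61  0.61  1.28 -0.    1.25  0.87]
key_bar []
screw []
crank_pin [([0.5559, -0.2949, 0.1216], 0.63)]
```

View pics/s5c.png

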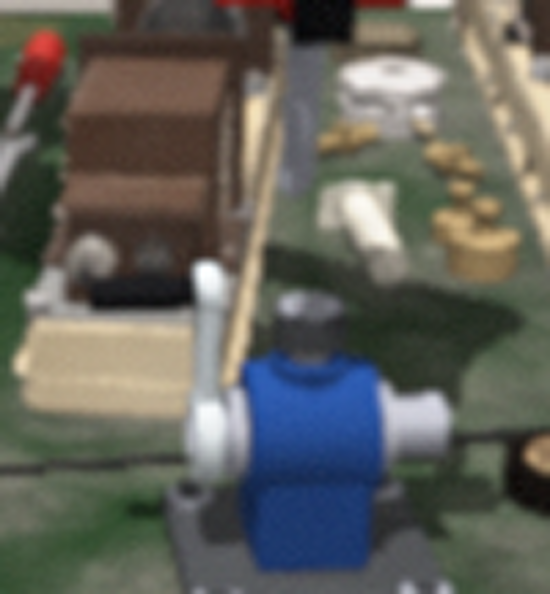

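```bash
python3 - <<'E'
from h import *
s=pitch(-.294);places(s,['key_bar','key_tip','screw'])
b=cv2.resize(s['pixels'][140:250,280:380],None,fx=5.5,fy=5.4,interpolation=2);cv2.imwrite('pics/s6c.png',b[:,:,::-1])
M=np.linalg.inv(np.r_[np.c_[cv2.Rodrigues(np.array(s['rvec'],float).ravel())[0],np.ravel(s['tvec'])],[[0,0,0,1]]]);C=M[:3,3]
def f(a,b,y=-.294):
    d=M[:3,:3]@np.linalg.solve(s['intrinsics'],np.r_[280+a/5.5,140+b/5.4,1.]);return (C+d*(y-C[1])/d[1]).round(4)
for n,q in dict(top=(315,40),tip=(293,190),screw=(309,297),headL=(276,300),headR=(342,300)).items(): print(n,f(*q))
# gray shank edges per row
g=s['pixels'].astype(int)
for r in range(148,177,4):
    print(r,g[r,326:346].tolist() if 0 else [int(x.sum()//3) for x in g[r,326:346]])
places(robot.camera('side'),['key_tip','key_bar','screw'])
st()
E
```

```text
key_bar [([0.6133, -0.2966, 0.2379], 0.92)]
key_tip [([0.6103, -0.2977, 0.159], 0.9)]
screw [([0.617, -0.2943, 0.114], 0.46)]
top [ 0.6157 -0.294   0.2142]
tip [ 0.6097 -0.294   0.1571]
screw [ 0.6169 -0.294   0.1139]
headL [ 0.6047 -0.294   0.1129]
headR [ 0.6293 -0.294   0.1125]
148 [46, 46, 49, 67, 95, 104, 97, 86, 77, 81, 81, 85, 85, 83, 77, 78, 71, 73, 74, 78]
152 [69, 61, 52, 72, 97, 109, 118, 113, 102, 96, 97, 97, 98, 99, 99, 110, 145, 179, 198, 213]
156 [130, 126, 136, 138, 118, 113, 117, 107, 98, 100, 98, 101, 102, 105, 112, 120, 137, 152, 176, 191]
160 [217, 203, 165, 119, 120, 138, 121, 99, 98, 109, 116, 110, 100, 101, 101, 109, 130, 153, 164, 168]
164 [199, 163, 121, 122, 147, 138, 110, 99, 98, 101, 105, 101, 110, 112, 117, 119, 111, 116, 136, 145]
168 [169, 128, 118, 146, 145, 125, 102, 96, 98, 99, 101, 95, 88, 73, 71, 75, 81, 79, 81, 94]
172 [126, 119, 143, 150, 131, 123, 121, 109, 102, 101, 101, 98, 91, 86, 85, 86, 91, 92, 92, 90]
176 [121, 137, 154, 133, 112, 104, 102, 96, 92, 89, 86, 98, 136, 165, 172, 173, 193, 223, 239, 241]
key_tip [([0.6093, -0.2958, 0.1582], 0.72)]
key_bar [([0.613, -0.2939, 0.2364], 0.78)]
screw [([0.6168, -0.2937, 0.1146], 0.71)]
t 12.53 pos [ 0.6149 -0.2935  0.2193] yaw 5.21 z [-0.  0. -1.] F [-0.1  0.4 -0.5] M [0.068 0.024 0.03 ] w 0.0133 gf 25.0 q [-0.61  0.61  1.28 -0.    1.25  0.87]
```

The key's tip sits about 7 mm toward −x of the screw, with a residual pitch. I offset for that and come down close above the socket.

>>> servo_tool:
  rows: [1, 0.0065, 0, 0.01, 0, 1, 0, 0, 0.015, 0, 1, 0, 0, 0.013, 0, 1, 0, 0, 0, 0, 1, 0, 0, 0, 0]
  newtons: 10

```text
time: 12.95
position: [0.621, -0.2924, 0.1798]
tool_rot: [0.999, 0.045, -0.001, -0.001]
ft_force: [-0.2, -0.2, -1.4]
grip_width: 0.014
grip_force: 10.0
```

>>> servo_tool:
  rows: [1, 0, 0, 0, 0, 1, 0, 0, 0, 0]

```text
time: 13.12
position: [0.6221, -0.2934, 0.1823]
tool_rot: [0.999, 0.045, 0.001, 0.001]
ft_force: [-0.0, 0.1, -1.8]
grip_width: 0.0139
grip_force: 10.0
```

```bash
python3 - <<'E'
from h import *
st();s=robot.camera('side');places(s,['key_bar','key_tip','screw'])
p=wcam();places(p,['key_bar','key_tip','screw'])
b=cv2.resize(s['pixels'][140:230,295:375],None,fx=7,fy=6.6,interpolation=2)
c=cv2.resize(p['pixels'][130:330,190:370],None,fx=1.2,fy=2.97)
cv2.imwrite('pics/s7c.png',np.hstack([b,c[:b.shape[0]]])[:,:,::-1])
E
```

```text
t 13.12 pos [ 0.6221 -0.2934  0.1823] yaw 5.21 z [ 0.002 -0.001 -1.   ] F [-0.   0.1 -1.8] M [ 0.043 -0.046 -0.006] w 0.0139 gf 10.0 q [-0.6   0.65  1.3   0.    1.18  0.88]
key_bar [([0.6196, -0.2969, 0.2004], 0.78)]
key_tip [([0.6181, -0.2947, 0.121], 0.87), ([0.5531, -0.297, 0.1221], 0.59)]
screw [([0.6154, -0.2935, 0.1125], 0.66)]
key_bar [([0.6179, -0.2938, 0.2002], 0.85)]
key_tip []
screw []
```

View pics/s7c.png

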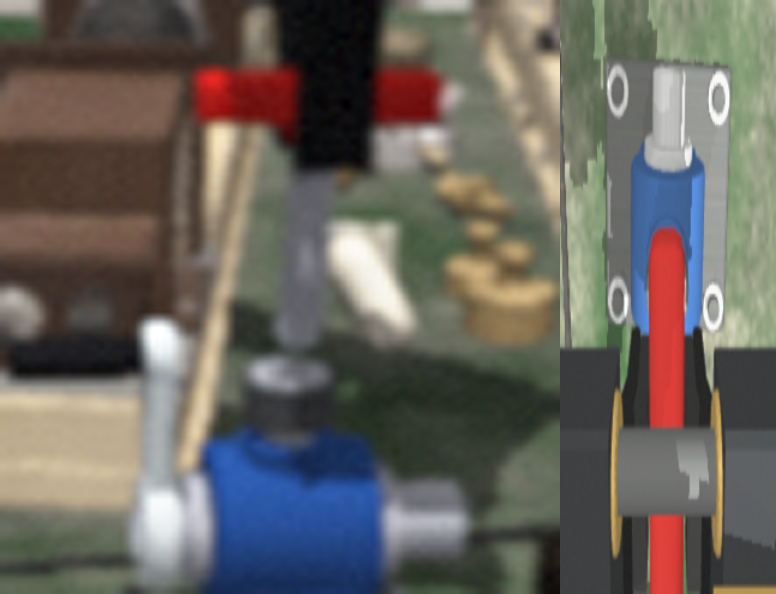

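The tip at crop (298,345) is about 2 mm beyond the mouth's centre at (289,372). I correct 2 mm back and go in gently.

>>> servo_tool:
  rows: [1, -0.002, 0, 0, 0, 1, 0, 0, 0.006, 0, 1, 0, 0, 0.004, 0, 1, 0, 0, 0.003, 0, 1, 0, 0, 0, 0]
  newtons: 8

```text
time: 13.93
position: [0.6192, -0.293, 0.1671]
tool_rot: [0.999, 0.045, -0.0, -0.0]
ft_force: [0.6, -0.6, -1.9]
grip_width: 0.0139
grip_force: 8.0
```

```bash
python3 - <<'E'
from h import *
st();s=robot.camera('side');places(s,['key_bar','key_tip','screw']);st()
E
```

```text
t 13.93 pos [ 0.6192 -0.293   0.1671] yaw 5.2 z [-0.001  0.001 -1.   ] F [ 0.6 -0.6 -1.9] M [-0.062 -0.205  0.031] w 0.0139 gf 8.0 q [-0.6   0.67  1.32  0.    1.15  0.88]
key_bar [([0.6166, -0.2956, 0.1891], 0.88)]
key_tip [([0.6151, -0.2933, 0.1058], 0.78)]
screw [([0.6135, -0.2929, 0.1132], 0.68)]
t 14.13 pos [ 0.6194 -0.2931  0.1683] yaw 5.21 z [-0.  0. -1.] F [-0.5 -0.6 -1.3] M [ 0.001 -0.026 -0.05 ] w 0.0138 gf 8.0 q [-0.6   0.67  1.32  0.    1.16  0.88]
```

The tip has gone in without resistance. I go deeper and straighten the key at the same time.

>>> servo_tool:
  rows: [1, -0.001, 0, 0.002, 0, 1, -0.001, 0, 0.002, 0, 1, -0.001, 0, 0.001, 0, 1, -0.001, 0, 0, 0, 1, 0, 0, 0, 0]
  newtons: 6

```text
time: 14.55
position: [0.6152, -0.2936, 0.1633]
tool_rot: [0.999, 0.045, -0.0, 0.0]
ft_force: [0.7, -0.5, -1.6]
grip_width: 0.0139
grip_force: 6.0
```

```bash
python3 - <<'E'
from h import *
st();s=pitch(-.294);places(s,['key_bar','key_tip','screw','crank_pin']);st()
E
```

```text
t 14.55 pos [ 0.6152 -0.2936  0.1633] yaw 5.2 z [-0. -0. -1.] F [ 0.7 -0.5 -1.6] M [-0.111 -0.064 -0.026] w 0.0139 gf 6.0 q [-0.61  0.67  1.33 -0.    1.14  0.87]
red [318 160  16  11 114] [0.5944 0.1803] [0.5787 0.1681] [0.6084 0.1893] pitch -3.2
red [344 160  10   7  63] [0.6394 0.1819] [0.6302 0.1757] [0.6481 0.1884] pitch -0.4
key_bar [([0.6123, -0.2966, 0.1827], 0.76), ([0.4176, -0.3067, 0.0041], 0.64)]
key_tip [([0.6133, -0.2953, 0.1014], 0.62)]
screw [([0.6157, -0.2915, 0.1125], 0.55)]
crank_pin [([0.5545, -0.2951, 0.1214], 0.87)]
t 14.8 pos [ 0.6153 -0.2935  0.1633] yaw 5.21 z [-0.  0. -1.] F [ 0.4 -0.1 -1.5] M [-0.085 -0.077 -0.012] w 0.0142 gf 6.0 q [-0.61  0.67  1.33 -0.    1.14  0.87]
```

The key is about 10 mm deep and upright. I seat it with a light push, grip firmly and start turning, lowering as the screw descends.

>>> servo_tool:
  rows: [1, 0, 0, 0.0012, 0, 1, 0, 0, 0, 0, 1, 0, 0, 0, 0, 1, 0, 0, 0, 0, 1, 0, 0, 0, 0]
  newtons: 30

```text
time: 15.22
position: [0.6154, -0.2935, 0.1622]
tool_rot: [0.999, 0.045, 0.0, 0.0]
ft_force: [0.8, 0.2, -1.6]
grip_width: 0.0135
grip_force: 30.0
```

```bash
cat >> h.py <<'E'
def mz(n=6):
    m=[];f=[]
    for i in range(n):
        o=robot.get_obs();m.append(o['moment']);f.append(o['ft_force'])
        if i<n-1: robot.camera('side')
    st();m=np.array(m);print('Mmean',m.mean(0).round(3),'std',m.std(0).round(3),'F',np.mean(f,0).round(2))
E
python3 -c "
from h import *
mz()"
```

```text
t 15.47 pos [ 0.6154 -0.2935  0.1622] yaw 5.21 z [-0.  0. -1.] F [ 0.8 -1.1 -1.5] M [-0.048 -0.035  0.014] w 0.0141 gf 30.0 q [-0.61  0.67  1.33  0.    1.14  0.87]
Mmean [-0.056 -0.071 -0.004] std [0.024 0.026 0.022] F [ 0.25 -0.55 -1.44]
```

>>> servo_tool:
  rows: [1, 0, 0, 0.0003, 4, 1, 0, 0, 0.0005, 5, 1, 0, 0, 0.0005, 5, 1, 0, 0, 0, 0, 1, 0, 0, 0, 0]

```text
time: 15.88
position: [0.6159, -0.2939, 0.1619]
tool_rot: [0.997, -0.075, 0.001, 0.0]
ft_force: [-0.1, 0.4, 3.4]
grip_width: 0.0138
grip_force: 30.0
```

```bash
python3 -c "
from h import *
mz()"
```

```text
t 16.13 pos [ 0.6159 -0.2938  0.1617] yaw -8.73 z [ 0.001 -0.001 -1.   ] F [0.5 0.7 5.4] M [0.055 0.01  0.046] w 0.0142 gf 30.0 q [-0.61  0.67  1.33 -0.    1.14  1.11]
Mmean [0.018 0.004 0.012] std [0.028 0.032 0.023] F [0.27 0.05 4.53]
```

>>> servo_tool:
  rows: [1, 0, 0, 0.0003, 5, 1, 0, 0, 0.0004, 5, 1, 0, 0, 0, 0, 1, 0, 0, 0, 0, 1, 0, 0, 0, 0]

```text
time: 16.55
position: [0.6159, -0.2939, 0.161]
tool_rot: [0.987, -0.163, 0.001, 0.0]
ft_force: [-0.0, 0.5, 5.3]
grip_width: 0.0134
grip_force: 30.0
```

```bash
python3 -c "
from h import *
mz()"
```

```text
t 16.8 pos [ 0.6159 -0.2939  0.161 ] yaw -18.73 z [ 0.001 -0.001 -1.   ] F [-0.2  0.8  5. ] M [0.012 0.018 0.068] w 0.0136 gf 30.0 q [-0.61  0.67  1.33 -0.    1.13  1.29]
Mmean [0.014 0.004 0.041] std [0.022 0.029 0.017] F [0.07 0.15 5.22]
```

>>> servo_tool:
  rows: [1, 0, 0, 0.0004, 5, 1, 0, 0, 0.0004, 5, 1, 0, 0, 0, 0, 1, 0, 0, 0, 0, 1, 0, 0, 0, 0]

```text
time: 17.22
position: [0.6159, -0.294, 0.1601]
tool_rot: [0.969, -0.248, 0.001, 0.0]
ft_force: [-0.1, 0.2, 5.6]
grip_width: 0.0138
grip_force: 30.0
```

```bash
python3 -c "
from h import *
mz()"
```

```text
t 17.47 pos [ 0.6159 -0.294   0.1601] yaw -28.73 z [ 0.001 -0.001 -1.   ] F [-0.6 -0.3  5.6] M [0.004 0.004 0.058] w 0.0137 gf 30.0 q [-0.61  0.67  1.33 -0.    1.13  1.46]
Mmean [-0.     0.01   0.047] std [0.011 0.034 0.029] F [ 0.08 -0.34  5.38]
```

>>> servo_tool:
  rows: [1, 0, 0, 0.0003, 3, 1, 0, 0, 0.0002, 3, 1, 0, 0, 0, 0, 1, 0, 0, 0, 0, 1, 0, 0, 0, 0]

```text
time: 17.88
position: [0.616, -0.294, 0.1596]
tool_rot: [0.954, -0.298, 0.001, 0.0]
ft_force: [0.8, -0.1, 5.4]
grip_width: 0.0138
grip_force: 30.0
```

```bash
python3 -c "
from h import *
mz(8)"
```

```text
t 18.23 pos [ 0.6159 -0.294   0.1596] yaw -34.73 z [ 0.001 -0.001 -1.   ] F [ 0.4 -0.5  4.9] M [-0.024 -0.077  0.056] w 0.0138 gf 30.0 q [-0.61  0.67  1.34 -0.    1.13  1.57]
Mmean [-0.02  -0.024  0.066] std [0.013 0.028 0.031] F [ 0.17 -0.3   5.36]
```

>>> servo_tool:
  rows: [1, 0, 0, 0.0003, 3, 1, 0, 0, 0.0002, 3, 1, 0, 0, 0, 0, 1, 0, 0, 0, 0, 1, 0, 0, 0, 0]

```text
time: 18.65
position: [0.6159, -0.2941, 0.1591]
tool_rot: [0.938, -0.348, 0.001, 0.0]
ft_force: [0.0, -0.6, 5.0]
grip_width: 0.0137
grip_force: 30.0
```

```bash
python3 -c "
from h import *
mz(8)"
```

```text
t 19.0 pos [ 0.6159 -0.294   0.1591] yaw -40.73 z [ 0.001 -0.001 -1.   ] F [-0.1 -0.3  5.9] M [-0.027 -0.017  0.033] w 0.0137 gf 30.0 q [-0.61  0.67  1.34 -0.    1.13  1.67]
Mmean [-0.039 -0.018  0.044] std [0.035 0.025 0.043] F [ 0.12 -0.51  5.24]
```

>>> servo_tool:
  rows: [1, 0, 0, 0.0003, 3, 1, 0, 0, 0.0002, 3, 1, 0, 0, 0, 0, 1, 0, 0, 0, 0, 1, 0, 0, 0, 0]

```text
time: 19.42
position: [0.6159, -0.2941, 0.1586]
tool_rot: [0.918, -0.397, 0.001, 0.0]
ft_force: [0.6, -0.7, 4.8]
grip_width: 0.0136
grip_force: 30.0
```

```bash
python3 -c "
from h import *
mz(9)"
```

```text
t 19.82 pos [ 0.6159 -0.2941  0.1586] yaw -46.73 z [ 0.001 -0.001 -1.   ] F [ 0.  -1.   4.7] M [-0.061 -0.052  0.013] w 0.0134 gf 30.0 q [-0.61  0.67  1.34 -0.    1.13  1.78]
Mmean [-0.055 -0.021  0.051] std [0.017 0.026 0.03 ] F [ 0.27 -0.44  4.98]
```

>>> servo_tool:
  rows: [1, 0, 0, 0.0002, 3, 1, 0, 0, 0.0002, 2, 1, 0, 0, 0, 0, 1, 0, 0, 0, 0, 1, 0, 0, 0, 0]

```text
time: 20.23
position: [0.6159, -0.2941, 0.1582]
tool_rot: [0.9, -0.436, 0.001, 0.0]
ft_force: [-0.4, -1.1, 5.2]
grip_width: 0.0136
grip_force: 30.0
```

```bash
python3 -c "
from h import *
mz(9)"
```

```text
t 20.63 pos [ 0.6159 -0.2941  0.1582] yaw -51.73 z [ 0.001 -0.001 -1.   ] F [-0.3 -0.1  6.4] M [-0.042 -0.002  0.072] w 0.0137 gf 30.0 q [-0.61  0.67  1.34 -0.    1.13  1.87]
Mmean [-0.038 -0.009  0.051] std [0.016 0.024 0.028] F [-0.13 -0.66  5.31]
```

>>> servo_tool:
  rows: [1, 0, 0, 0.0002, 3, 1, 0, 0, 0.0002, 2, 1, 0, 0, 0, 0, 1, 0, 0, 0, 0, 1, 0, 0, 0, 0]

```text
time: 21.05
position: [0.6159, -0.2942, 0.1579]
tool_rot: [0.88, -0.475, 0.001, 0.0]
ft_force: [-0.0, -1.2, 5.4]
grip_width: 0.0136
grip_force: 30.0
```

```bash
python3 -c "
from h import *
mz(9)"
```

```text
t 21.45 pos [ 0.6159 -0.2942  0.1579] yaw -56.72 z [ 0.001 -0.002 -1.   ] F [ 0.  -1.5  5.9] M [-0.006  0.025  0.114] w 0.0138 gf 30.0 q [-0.61  0.67  1.34 -0.    1.13  1.95]
Mmean [-0.025  0.023  0.106] std [0.024 0.02  0.032] F [ 0.19 -0.87  5.58]
```

Torque has started to rise (+0.055 N m), so the screw has met the flat. About 4° more should bring it into the middle of the snug range.

>>> servo_tool:
  rows: [1, 0, 0, 0.0002, 2, 1, 0, 0, 0.0001, 2, 1, 0, 0, 0, 0, 1, 0, 0, 0, 0, 1, 0, 0, 0, 0]

```text
time: 21.87
position: [0.6159, -0.2942, 0.1577]
tool_rot: [0.863, -0.505, 0.001, 0.0]
ft_force: [-0.4, -0.8, 5.9]
grip_width: 0.0136
grip_force: 30.0
```

```bash
python3 -c "
from h import *
mz(10)"
```

```text
t 22.32 pos [ 0.6159 -0.2942  0.1577] yaw -60.71 z [ 0.001 -0.002 -1.   ] F [-0.1 -0.6  6.1] M [-0.007 -0.019  0.117] w 0.0132 gf 30.0 q [-0.61  0.67  1.34 -0.    1.13  2.02]
Mmean [-0.018  0.034  0.145] std [0.02  0.026 0.034] F [-0.09 -0.68  5.75]
```

Torque is about 0.095 N m above the loose level, which is snug. I release and retreat upward.

>>> servo_tool:
  rows: [-0.4, 0, 0, 0, 0, -0.4, 0, 0, 0, 0, -0.4, 0, 0, 0, 0, -0.4, 0, 0, 0, 0, -0.4, 0, 0, 0, 0]

```text
time: 22.73
position: [0.615, -0.2931, 0.156]
tool_rot: [0.863, -0.506, -0.001, -0.0]
ft_force: [-0.1, 0.5, -0.2]
grip_width: 0.039
grip_force: 0.0
```

>>> servo_tool:
  rows: [-0.4, 0, 0, -0.01, 0, -0.4, 0, 0, -0.03, 0, -0.4, 0, 0, -0.035, 0, -0.4, 0, 0, -0.03, 0, -0.4, 0, 0, 0, 0]

```text
time: 23.15
position: [0.6191, -0.2959, 0.2706]
tool_rot: [0.863, -0.506, 0.008, 0.001]
ft_force: [0.4, -1.0, 1.3]
grip_width: 0.0599
grip_force: 0.0
```

>>> servo_tool:
  rows: [-0.4, 0, 0, 0, 0, -0.4, 0, 0, 0, 0]

```text
time: 23.32
position: [0.6149, -0.2932, 0.2618]
tool_rot: [0.863, -0.506, -0.0, -0.0]
ft_force: [-1.0, -0.4, -0.3]
grip_width: 0.0609
grip_force: 0.0
```

```bash
python3 - <<'E'
from h import *
st();s=robot.camera('side');places(s,['key_bar','key_tip','screw','crank_pin'])
b=cv2.resize(s['pixels'][140:250,280:380],None,fx=5.5,fy=5.4,interpolation=2);cv2.imwrite('pics/s9c.png',b[:,:,::-1])
E
```

```text
t 23.32 pos [ 0.6149 -0.2932  0.2618] yaw -60.78 z [-0.001  0.    -1.   ] F [-1.  -0.4 -0.3] M [0.14  0.057 0.022] w 0.0609 gf 0.0 q [-0.61  0.57  1.23  0.    1.34  2.02]
key_bar [([0.6145, -0.2909, 0.1781], 0.64)]
key_tip [([0.6133, -0.2954, 0.0982], 0.65)]
screw []
crank_pin [([0.5523, -0.2979, 0.1215], 0.9)]
```

View pics/s9c.png

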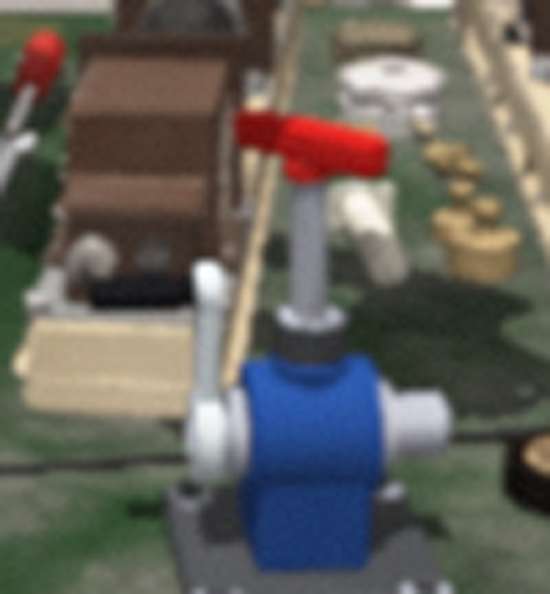

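The picture shows the key standing in the lowered screw, with its shank at (308,250) and the head at (312,320). The crank arm at (208,350) is upright, so I hand in.

```bash
python3 -c "
from rig import robot
print(robot.hand_in())"
```

```text
the job is handed in; nothing more can be done
None
```

I swung the crank upright, turned the screw to about 0.145 N m at the wrist (0.095 N m above its loose level, about where snug should be), left the key standing in it and handed in; no verdict was returned.

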